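# Push the loaded ware board home in the drying rack

### The arm

A 6-joint arm with a two-finger parallel gripper is mounted at the origin on the work surface. World frame = base frame: x ahead of the robot, y to its left, z up, the work surface at z = 0. Lengths are in m, angles in degrees, forces in N, time in s.
With the tool pointing down it reaches from about 0.25 to 0.725 m from the base axis. Payload 9.7 kg.
Tool frame: the origin (TCP) lies at the very end of the fingers, on their centre line; the grasp point (between the pads) lies 19 mm behind it; z points along the fingers, y is the line along which they close (so a half turn about z gives the same grasp; the last joint's range is limited). The gripper opens to 85 mm and grips with 20 to 120 N. Pads are 22 mm wide; open, the fingers measure 114 mm over their backs; the gripper's body (76 mm by 85 mm) begins 54 mm behind the grasp point. The pads swing forward as they close: fully open they stand 13 mm farther back than shut.
Start: joints at [-72.938, 4.979, 10.078, 95.1, 0, 90], TCP at [0.161, -0.526, 0.231] pointing down, gripper open.
Joint ranges: [-179.16, 179.16], [-48.56, 103.87], [-65.8, 70.77], [-126.05, 130.52], [-82.76, 87.17], [-180, 180]. Speed limits (degrees/s): [127.2, 127.2, 147.25, 180, 180, 180].

### API

Orientations are given as [roll, pitch, yaw] about the fixed x, y, z axes, in that order (R = Rz(yaw) Ry(pitch) Rx(roll)).
In Python, from workcell import bot gives the robot as it stands.
- The arm moves only by the tool arm_command, never from a script. Its argument "series" is a list of rows, each a list of 4 numbers: the shift along the tool's x, y, z in m, then the turn about the tool's z in rad. A call has exactly 5 rows; each row is the pose to reach, as a shift and turn from the pose commanded when the call began, along the tool's axes at that moment; what a row does not reach only later rows make up. A row lasts 1/10 s, in which the tool goes at most 50 mm and 8.59 degrees, less where a joint would pass 70% of its speed; a pose out of reach is approached as far as the arm can. A call with a gripper value outside its range is refused whole. "hand" is the finger opening in m, from 0 to 0.0854, set as the call begins (left out, the last holds). The fingers move at their own pace and stop on an object; "grip_force" is the grip in N (left out, the last holds). Time passes only in rows, so rows that repeat a pose let the fingers close, or fill a call up. It gives the time, the measured TCP pose, the force, the opening and the grip force at its end, in the units of the state.
- bot.get_obs(): the state, without advancing time (a new reading comes with each control period).
- bot.camera(name): name is "side" or "top"; returns a dict with "color" (400x640x3 uint8, blue, green, red), "camera_matrix" (3x3 intrinsics, pixels), "xyz" and "orientation" of the camera in the world. Camera axes: x right, y up, looking along -z (the intrinsics and any distortion apply to the point x, -y, -z); pixel columns grow to the right and rows downward; lengths in m; the calibration is good to about 2 mm. A picture is of the moment at which its call begins. There is no depth.
- bot.job_done(): hands the job in; it is judged then, once.
Trained networks look in the newest picture that a camera, given by its name, has taken for a name from the list of things; names that differ only in an ending like _2 or _b are one class to them, and where a whole thing is asked for, a point or a joint stands for the part that bears it (a point fixed in the world has none). Each returns a list of dicts, best first, with "confidence" (0 to 1); they miss things now and then, are a little off and sometimes report something else, mostly with a low value. They report only what shows in the picture. A call takes as long as a camera call. They do not tell look-alikes from the thing itself.
- bot.find_in(camera, target): "location" ([column, row] in pixels, amid what is visible of it).
- bot.mark_of(camera, target): "location" ([column, row] in pixels: a listed point, or the origin of a listed thing).
The state is a dict: "time": time; "q": joint angles; "qd": joint speeds; "joint_efforts": joint torques, N m; "ee_pos": TCP position; "tcp_rot": TCP orientation; "wrist_force": force on the tool from outside, world axes, zero at the start; "torque": the same for the moment, N m; "opening": finger opening in m; "grasp_force": force on a finger pad.
Only numpy, scipy, OpenCV 4.12 (cv2) and the standard library are available. Lean on these libraries where they do the work, as an engineer would, in place of code of your own. Each camera call takes 0.05 s, during which the arm holds its last target. There are 200 camera calls.

### The job

The ware board with the two pots on it sits part-way onto the drying rack. Push it gently along the runners with the fingertips, from its outer end towards the rack's back rail, until you feel it drop into the notches and it lies flat on the runners, then let go of it and stand clear. Do not lift the board or touch the pots, which must stay standing on it, and leave the jar, mug, brush and banding wheel where they are.

Things in the scene. Friction and masses are not known exactly. Their poses are not given: they have to be found in the camera images.
- rack: Low steel-framed drying rack fixed to the bench, 480 long, 254 wide. Origin on the bench under the middle of the board's final place; x = direction of the push, y = left across the rack, z up. The back end (x = +165) has two posts and a cross rail, 180 high. The outer end (x = -310) is open; its legs are 146 high, at x = -280, y = +-117. A low shelf of tiles (under 80 high) lies between the runners.
- runner_end (a point): Middle of the rack's open outer end, at the height of the runner tops (130 above the bench), x = -310 on the rack. Two wooden runners lie along the rack's x from here to x = +160, flat tops 130 high, each from 74 to 103 either side of the middle line; nothing stands between them. Steel side guides outside them are 206 apart inside, tops 146 high.
- front_notch (a point): Middle between the two front notches, at runner top height, x = +100 on the rack; in view ahead of the board at the start. Each runner has two square notches, 28 long and 12 deep, centred at x = +100 and at x = -100; the latter pair is hidden under the board at the start.
- seat (a point): Where the ware board's origin belongs when it is home: on the rack's middle line, 120 above the bench; axes as the rack's. The notches leave the board about 4 of play forward and back; their far walls stop it.
- ware_board: Loose plywood board 280 long (x) by 200 wide, panel 16 thick, on two cross battens (20 long in x, 10 deep) at x = +-100. Origin: middle of the board, level with the battens' underside; the panel is 10 to 26 above it. x = direction of the push. 0.5 kg, 0.8 with its pots. Starts 70 to 150 short of home, battens on the runner tops (origin 130 above the bench), the front one past the rear notches.
- push_end (a point): Middle of the outer end face of the board's panel, mid-thickness, 140 behind the board's middle: push here, 2 to 6 N to slide it. At home both battens drop into the notches and the board sinks 10 (panel then 130 to 146 above the bench): the push dips for a moment, then rises sharply as the board is stopped. A finger still pressing may hold the end up until it draws back.
- bowl: Unglazed bowl standing on the board, rim radius 52, 55 high, origin at its foot. Loose.
- beaker: Unglazed straight beaker standing on the board, rim radius 34, 75 high, origin at its foot. Loose. The pots stand at least 80 clear of the board's outer end.
- glaze_jar: Loose jar with a lid, radius 42, 100 high, standing on the bench beside the rack. Origin at its foot.
- mug: Loose mug with a handle, radius 40, 90 high, on the bench beside the rack's outer end. Origin at its foot.
- brush: Loose brush lying on the bench beside the rack. Origin under its middle.
- banding_wheel: Metal potter's turntable, a disc of radius 90 on a foot, 88 high, on the bench beyond the rack's back end. Origin at its foot.
Things that resemble listed ones, but are neither listed nor needed, are in the scene too. What is shaped like the bowl but blue or pink is not meant.

How it is judged (in metres and radians):
On the way, in this order (a step that is already met when the one before it is completed fails the run):
1. the fingertips push the board along while it still stands up on the runners (contact force between the fingers and ware_board above 0.2 N and distance of ware_board from where it was at the start of the episode above 0.02 m and height (world z) of ware_board above 0.126 m).
2. the board drops into the notches (x of ware_board in the frame of seat between -0.007 and 0.007 m and y of ware_board in the frame of seat between -0.007 and 0.007 m and z of ware_board in the frame of seat between -0.004 and 0.003 m), for 0.2 s.
At the end, for the whole second after the job is handed in: The ware board is down in the notches and at rest: its origin within 7 mm of the seat along and across the rack, not more than 3 mm above it, level within 0.025 rad and straight within 0.05 rad; both pots stand upright (within 0.1 rad) on the board (all of step 2 and angle between the x axis of ware_board and the x axis of seat, either way round below 0.05 rad and angle between ware_board's own z axis and vertical below 0.025 rad and linear speed of ware_board below 0.01 m/s and x of bowl in the frame of ware_board between -0.13 and 0.13 m and y of bowl in the frame of ware_board between -0.095 and 0.095 m and z of bowl in the frame of ware_board between 0.02 and 0.032 m and angle between each of bowl, beaker's own z axis and vertical below 0.1 rad and linear speed of each of bowl, beaker below 0.02 m/s and x of beaker in the frame of ware_board between -0.13 and 0.13 m and y of beaker in the frame of ware_board between -0.095 and 0.095 m and z of beaker in the frame of ware_board between 0.02 and 0.032 m); the robot touches nothing.
It fails at once if the ware board is lifted off its runners or tipped up (height (world z) of ware_board above 0.145 m or angle between ware_board's own z axis and vertical above 0.15 rad).
It fails at once if the board is shoved roughly (over 40 N) (contact force between any of the fingers, the arm and ware_board above 40 N).
It fails at once if the robot touches the pots on the board (contact force between any of the fingers, the arm and bowl above 0.5 N or contact force between any of the fingers, the arm and beaker above 0.5 N).
It fails at once if a pot on the board tips or is picked up (angle between any of bowl, beaker's own z axis and vertical above 0.35 rad or height (world z) of any of bowl, beaker above 0.185 m).
It fails at once if another thing on the bench is moved or knocked over (distance of any of glaze_jar, mug, brush, banding_wheel from where it was at the start of the episode above 0.02 m or angle between any of glaze_jar, mug, brush, banding_wheel's own z axis and vertical above 0.3 rad).
It also fails if it takes over 35 s, if anything falls off the work surface, if the arm or the gripper's body presses on something with over 40 N, if the wrist force passes 120 N, or if a joint passes its speed limit or range.

## Working session

There is one attempt and no reset: what is moved stays moved. The work goes in short steps, Python scripts to look and compute and a tool call to move; the robot and the scene stay as the last step left them, time stands still between calls to the robot, and variables do not carry over. Pictures are saved under pics/ and viewed, at most 10 in all, crops included, and the job is handed in when it is done.

Besides the shell and the picture viewer there is one more tool, called as name(argument=value, ...) on one line, values as JSON. arm_command: Moves the arm, as the interface text tells. Its arguments: {"type":"object","properties":{"series":{"type":"array"},"hand":{"type":"number"},"grip_force":{"type":"number"}},"required":["series"]}

```bash
mkdir -p pics; cat > h.py <<'E'
import numpy as np, cv2
from scipy.spatial.transform import Rotation as R
from workcell import bot
def rotm(o):
    o=np.array(o,float)
    return o if o.shape==(3,3) else R.from_euler('xyz',o,degrees=True).as_matrix()
def ray(c,px):
    K=np.array(c["camera_matrix"]); d=np.linalg.inv(K)@[px[0],px[1],1]
    return np.array(c["xyz"]), rotm(c["orientation"])@np.array([d[0],-d[1],-d[2]])
def at_z(c,px,z):
    o,d=ray(c,px); return o+d*(z-o[2])/d[2]
def proj(c,p):
    q=rotm(c["orientation"]).T@(np.array(p)-np.array(c["xyz"])); q=np.array([q[0],-q[1],-q[2]])
    u=np.array(c["camera_matrix"])@q; return u[:2]/u[2]
E
python3 - <<'E'
from h import *
np.set_printoptions(precision=4,suppress=True)
Z=dict(runner_end=.13,front_notch=.13,seat=.12,push_end=.148,ware_board=.13,bowl=.156,beaker=.156,glaze_jar=0,mug=0,brush=0,banding_wheel=0,rack=0)
for n in("top","side"):
    c=bot.camera(n); cv2.imwrite(f"pics/{n}0.png",c["color"])
    print(n,c["xyz"],c["orientation"],{k:v for k,v in c.items() if k not in("color","xyz","orientation")})
    for t,z in Z.items():
        for d in bot.mark_of(n,t)[:3]:
            print(t,np.round(d["location"],1),round(d["confidence"],2),at_z(c,d["location"],z)[:2])
print(bot.get_obs())
E
```

```text
top [0.3405 0.0735 1.1518] [  9.1065   1.4415 -88.4182] {'camera_matrix': array([[406.8922,   0.    , 318.2662],
       [  0.    , 406.8922, 201.5584],
       [  0.    ,   0.    ,   1.    ]])}
front_notch [260.5 182.8] 0.6 [0.5489 0.2536]
seat [296.4 190.9] 0.72 [0.5317 0.1612]
seat [432.2 163.2] 0.68 [ 0.6127 -0.1883]
push_end [411.8 213.9] 0.92 [ 0.4753 -0.129 ]
ware_board [195.5 183.1] 0.72 [0.5444 0.4221]
ware_board [357.9 203.2] 0.7 [0.5017 0.0031]
ware_board [414.2 211.9] 0.31 [ 0.4829 -0.1387]
bowl [327.6 208.4] 0.86 [0.4829 0.0794]
bowl [297.  122.2] 0.85 [0.7041 0.1631]
bowl [446.8 300.7] 0.65 [ 0.269 -0.208]
beaker [356.  180.7] 0.77 [0.5543 0.0103]
glaze_jar [370.4 143.7] 0.56 [ 0.6993 -0.0402]
mug [430.7 163.1] 0.7 [ 0.6446 -0.2144]
mug [328.1 207.3] 0.36 [0.5084 0.079 ]
brush [284.3 279.6] 0.72 [0.3018 0.1962]
banding_wheel [298.5 187.8] 0.69 [0.5632 0.1657]
banding_wheel [195.2 185.1] 0.58 [0.5644 0.4669]
rack [306.7 199.5] 0.75 [0.5295 0.1409]
rack [353.9 184.2] 0.32 [0.5774 0.0063]
side [0.0071 0.8166 0.7435] [  54.3289    1.1109 -143.7566] {'camera_matrix': array([[4
[... 341 characters left out ...]
.5 157.7] 0.81 [ 0.5406 -0.0044]
beaker [347.2 170.4] 0.29 [0.485  0.0344]
banding_wheel [207.6 307.8] 0.72 [0.5641 0.4747]
banding_wheel [304.4 199.5] 0.39 [0.6306 0.0333]
rack [306.5 233.5] 0.88 [0.5339 0.1515]
{'time': 1.3, 'q': array([-72.9373,   4.9771,  10.0794,  95.0994,  -0.0012,  90.0006]), 'qd': array([ 0.0026,  0.0149, -0.0625,  0.0627,  0.0322, -0.0436]), 'joint_efforts': array([  0.001 , -52.0103,  46.4856,   0.002 ,   0.0001,   0.    ]), 'ee_pos': array([ 0.1614, -0.5258,  0.2313]), 'tcp_rot': array([179.9971,   0.0012,  17.0621]), 'wrist_force': array([-0.4444, -0.2654,  0.2385]), 'torque': array([ 0.0045,  0.0208, -0.0171]), 'grasp_force': 0.0, 'opening': 0.08573091700558762}
```

View pics/top0.png

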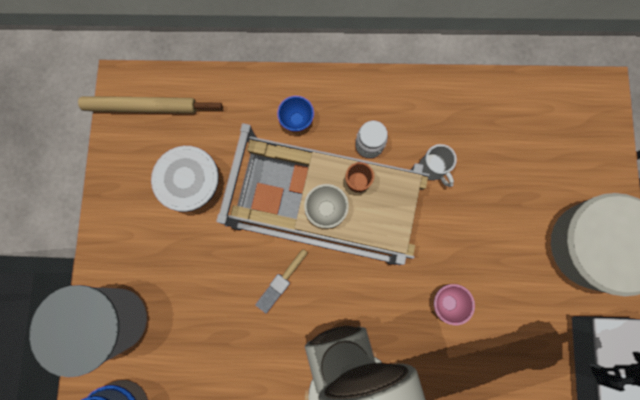

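View pics/side0.png

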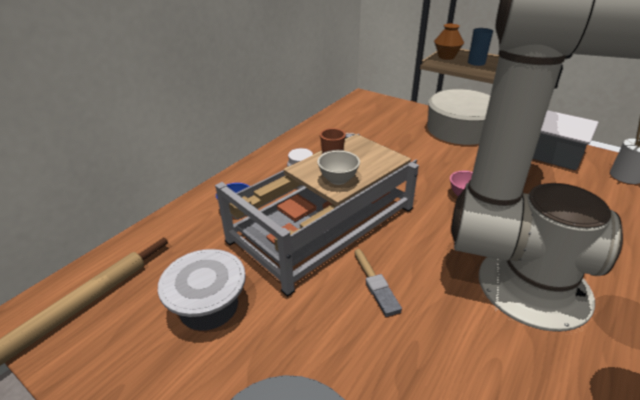

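Both views agree: the rack lies with its back rail to the left (about (235,175) in top). The board is near (358,203), with its outer end at (412,214). On it are the grey bowl (327,207) and the terracotta beaker (358,178). The jar is at (372,140), the mug at (440,160) and the brush at (283,280); the banding wheel is the disc at (185,180). The blue (296,115) and pink (454,305) bowls are look-alikes. I'll fit the frame and check it with an overlay.

```bash
cat > fit.py <<'E'
from h import *
P=np.array([[.542,.2564],[.5489,.2536],[.5317,.1612],[.5333,.1615]])
seat=np.array([.5325,.1614])
# direction by least squares through all midline points
M=np.array([[.542,.2564],[.5489,.2536],[.5317,.1612],[.5333,.1615],[.5017,.0031],[.4962,.005],[.4753,-.129],[.4927,-.1444]])
m=M.mean(0); v=np.linalg.svd(M-m)[2][0]; v*=np.sign(v[1])
E
python3 - <<'E'
from fit import *
np.set_printoptions(precision=4,suppress=True)
yaw=np.degrees(np.arctan2(v[1],v[0])); n=np.array([-v[1],v[0]])
print("yaw",yaw,"along/across vs seat",[( (p-seat)@v,(p-seat)@n) for p in M])
W=lambda x,y,z: np.r_[seat+x*v+y*n,z]
c=bot.camera("top"); im=c["color"].copy()
S=3; x0,y0=210,110; im=cv2.resize(im[y0:y0+170,x0:x0+250],None,fx=S,fy=S,interpolation=cv2.INTER_CUBIC)
def poly(pts,col):
    q=np.array([((proj(c,p)+.5-[x0,y0])*S-.5) for p in pts]); cv2.polylines(im,[np.int32(q.round())],True,col,1)
poly([W(-.31,.103,.13),W(.16,.103,.13),W(.16,.074,.13),W(-.31,.074,.13)],(0,0,255))
poly([W(-.31,-.103,.13),W(.16,-.103,.13),W(.16,-.074,.13),W(-.31,-.074,.13)],(0,0,255))
b=-.155
poly([W(b-.14,.1,.156),W(b+.14,.1,.156),W(b+.14,-.1,.156),W(b-.14,-.1,.156)],(255,0,0))
for s in(1,-1): poly([W(.086,s*.103,.13),W(.114,s*.103,.13),W(.114,s*.074,.13),W(.086,s*.074,.13)],(0,255,0))
cv2.imwrite("pics/ov.png",im)
E
```

```text
yaw 80.72513903112731 along/across vs seat [(np.float64(0.0952891427515384), np.float64(0.005935425315589618)), (np.float64(0.09363782709296817), np.float64(-0.0013256459962596963)), (np.float64(-0.00032632195640009337), np.float64(0.0007573070584454124)), (np.float64(0.00022762930374772996), np.float64(-0.0007734241398323196)), (np.float64(-0.16119453021592117), np.float64(0.004883997181455566)), (np.float64(-0.16020580929180578), np.float64(0.010618317623689076)), (np.float64(-0.2958224338558889), np.float64(0.009648192969576891)), (np.float64(-0.3082167302030358), np.float64(-0.010006359125525697))]
```

View pics/ov.png

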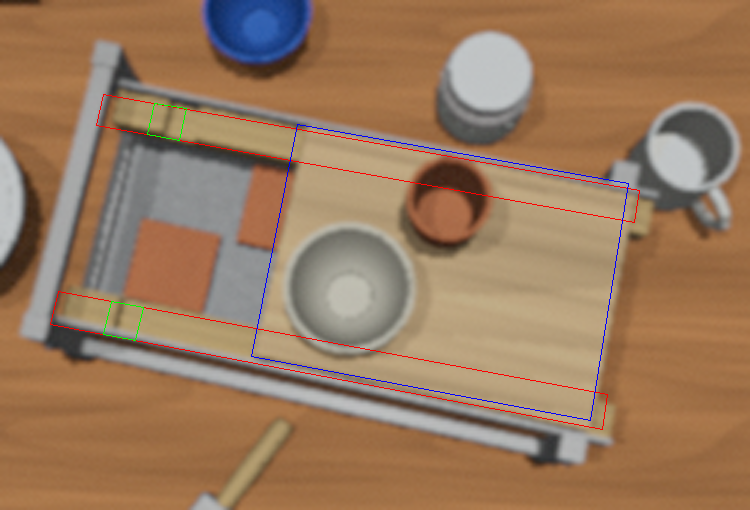

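The overlay is about 2° too shallow: the runners run more steeply, and their outer ends sit about 15 crop pixels further right. I'll refine with an enlarged crop of the outer end.

```bash
python3 - <<'E'
from fit import *
im=cv2.imread("pics/top0.png")
a=cv2.resize(im[160:275,385:440],None,fx=5,fy=5,interpolation=cv2.INTER_CUBIC)
b=cv2.resize(im[120:235,215:315],None,fx=5,fy=5,interpolation=cv2.INTER_CUBIC)
cv2.imwrite("pics/ends.png",np.hstack([b,a]))
E
```

```text
(no output)
```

View pics/ends.png

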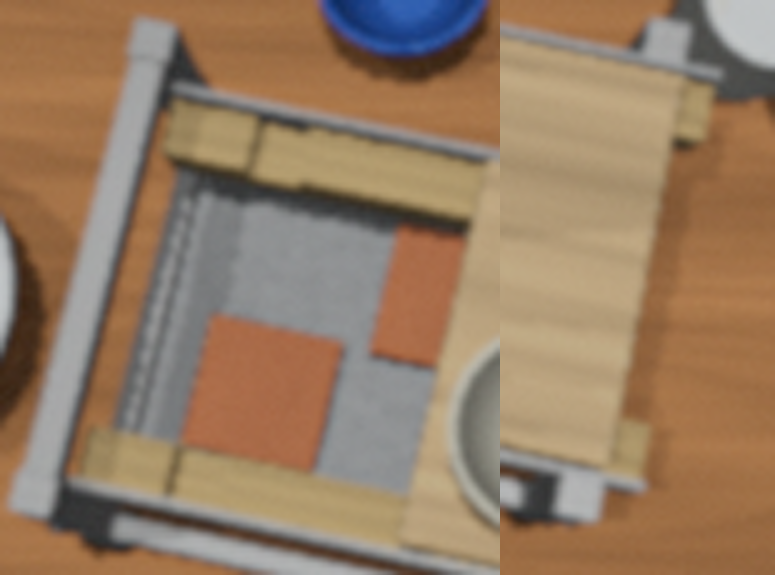

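```bash
python3 - <<'E'
from h import *
from scipy.optimize import least_squares
np.set_printoptions(precision=4,suppress=True)
c=bot.camera("top")
A=[((426,189),(-.31,-.074,.13)),((415,245),(-.31,.074,.13)),((267.4,144.4),(.114,-.103,.13)),((265.4,154.4),(.114,-.074,.13)),((251,209.4),(.114,.074,.13))]
B=[((422,176),(-.14,-.1,.156)),((406.4,253),(-.14,.1,.156)),((314.4,152),(.14,-.1,.156)),((295.6,229),(.14,.1,.156))]
def res(p,L):
    v=np.array([np.cos(p[2]),np.sin(p[2])]);n=np.array([-v[1],v[0]])
    return np.concatenate([proj(c,np.r_[p[:2]+q[0]*v+q[1]*n,q[2]])-px for px,q in L])
s=[]
for L in(A,B):
    r=least_squares(res,[.53,.16,1.4],args=(L,)); s.append(r.x); print(r.x,np.degrees(r.x[2]),r.fun)
p=s[0];v=np.array([np.cos(p[2]),np.sin(p[2])]);n=np.array([-v[1],v[0]])
print("board rel",(s[1][:2]-p[:2])@v,(s[1][:2]-p[:2])@n, "end",s[1][:2]-.14*v,"runner_end",p[:2]-.31*v,"pushed end",p[:2]-.14*v)
E=p[:2]-(.31+.035)*v; print("standoff",E, "shift in tool axes")
t=np.radians(17.06); d=np.r_[E-[.1614,-.5258]]; print(d@[np.cos(t),np.sin(t)], d@[np.sin(t),-np.cos(t)], bot.get_obs()["time"])
E
```

```text
[0.53   0.1488 1.3782] 78.96218747706857 [ 0.2566 -0.3791  0.6069  0.7622 -0.0636 -0.5223 -0.7066 -0.0055 -0.1383
  0.0323]
[0.5013 0.0016 1.3718] 78.59842481526177 [ 0.8093 -0.6535  0.9761  1.2872 -1.1049 -0.3506 -0.7366 -0.436 ]
board rel -0.14997987993478978 6.339305579353766e-05 end [ 0.4745 -0.1359] runner_end [ 0.4707 -0.1555] pushed end [0.5032 0.0113]
standoff [ 0.464  -0.1899] shift in tool axes
0.38782885000500295 -0.23238068590280858 1.4
```

arm_command(series=[[0.039,-0.023,0,-0.108],[0.078,-0.046,0,-0.216],[0.116,-0.07,0,-0.324],[0.155,-0.093,0,-0.432],[0.194,-0.116,0,-0.54]], hand=0.05)

```text
time: 1.9
ee_pos: [0.3136, -0.3566, 0.2315]
tcp_rot: [180.0, 0.0, 48.2]
wrist_force: [0.8, -1.0, 0.0]
opening: 0.0501
grasp_force: 0.0
```

```bash
cat > go.py <<'E'
import sys
from h import *
def shift(x,y,z,yaw):
    o=bot.get_obs(); r=rotm(o["tcp_rot"]); d=r.T@(np.array([x,y,z])-o["ee_pos"])
    dy=(yaw-o["tcp_rot"][2]+180)%360-180
    print(np.round(o["ee_pos"],4),np.round(o["tcp_rot"],2),"op",round(o["opening"],4),"t",o["time"],"F",np.round(o["wrist_force"],2),"shift",np.round(d,4),"turn",round(-np.radians(dy),4))
shift(*map(float,sys.argv[1:5]))
E
python3 go.py .464 -.190 .231 79
```

```text
[ 0.3136 -0.3566  0.2315] [179.97   0.    48.23] op 0.0501 t 1.9 F [ 0.78 -0.99  0.02] shift [0.2244 0.0012 0.0005] turn -0.537
```

arm_command(series=[[0.045,0,0,-0.108],[0.09,0,0,-0.216],[0.135,0.001,0,-0.324],[0.18,0.001,0,-0.432],[0.224,0.001,0,-0.537]])

```text
time: 2.4
ee_pos: [0.4645, -0.1905, 0.2315]
tcp_rot: [180.0, 0.0, 79.0]
wrist_force: [0.8, -1.4, -0.3]
opening: 0.0496
grasp_force: 0.0
```

```bash
python3 go.py .464 -.190 .131 79
```

```text
[ 0.4645 -0.1905  0.2315] [1.7997e+02 1.0000e-02 7.9040e+01] op 0.0496 t 2.4 F [ 0.84 -1.38 -0.32] shift [ 0.0004 -0.0006  0.1005] turn 0.0006
```

arm_command(series=[[0,0,0.025,0],[0,0,0.05,0],[0,0,0.075,0],[0,0,0.095,0],[0,0,0.1,0]])

```text
time: 2.9
ee_pos: [0.4625, -0.1917, 0.1291]
tcp_rot: [-179.8, -0.0, 78.8]
wrist_force: [-0.6, -0.4, 0.2]
opening: 0.0503
grasp_force: 0.0
```

```bash
python3 - <<'E'
from h import *
c=bot.camera("side"); cv2.imwrite("pics/s1.png",cv2.resize(c["color"][100:250,270:470],None,fx=4,fy=4,interpolation=cv2.INTER_CUBIC))
E
python3 go.py .4745 -.136 .131 79
```

```text
[ 0.4627 -0.1918  0.1297] [-1.7986e+02 -3.0000e-02  7.8770e+01] op 0.0501 t 2.95 F [-0.83 -0.11  0.42] shift [ 0.0571  0.0007 -0.0013] turn -0.004
```

View pics/s1.png

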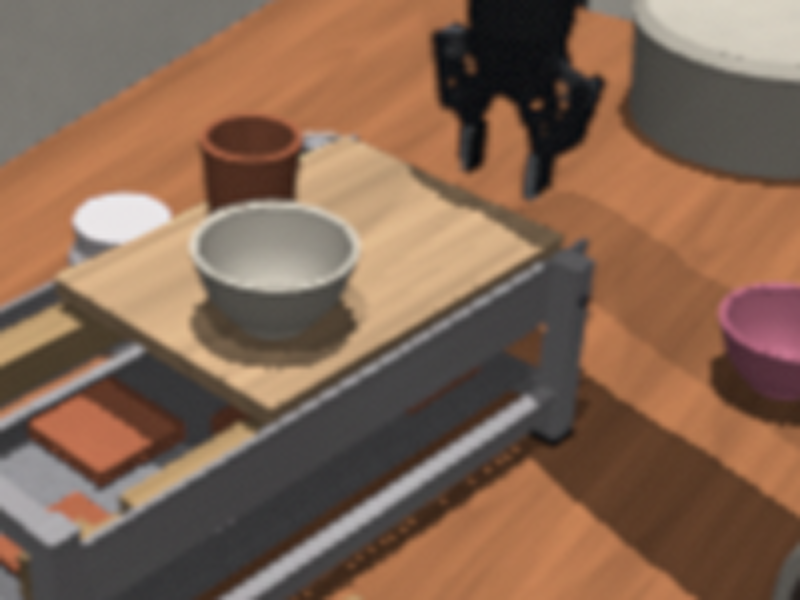

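The fingers (s1: tips near (470,165) and (535,190)) hang centred behind the board's outer end, clear of legs and pots. Next: approach and push.

arm_command(series=[[0.012,0,0,0],[0.022,0,0,0],[0.03,0,0,0],[0.034,0,0,0],[0.038,0,0,0]])

```text
time: 3.45
ee_pos: [0.4711, -0.1543, 0.1317]
tcp_rot: [180.0, 0.0, 78.8]
wrist_force: [-0.5, 0.0, 0.2]
opening: 0.0498
grasp_force: 0.0
```

arm_command(series=[[0.004,0,0,0],[0.008,0,0,0],[0.012,0,0,0],[0.016,0,0,0],[0.02,0,0,0]])

```text
time: 3.95
ee_pos: [0.4747, -0.1355, 0.1313]
tcp_rot: [180.0, 0.1, 78.7]
wrist_force: [-1.4, -4.3, -0.5]
opening: 0.0505
grasp_force: 2.4
```

arm_command(series=[[0.007,0,0,0],[0.014,0,0,0],[0.021,0,0,0],[0.028,0,0,0],[0.035,0,0,0]])

```text
time: 4.45
ee_pos: [0.4816, -0.1004, 0.1313]
tcp_rot: [-180.0, 0.0, 78.8]
wrist_force: [-0.7, -4.7, 0.2]
opening: 0.0499
grasp_force: 2.3
```

arm_command(series=[[0.007,0,0,0],[0.014,0,0,0],[0.021,0,0,0],[0.028,0,0,0],[0.035,0,0,0]])

```text
time: 4.95
ee_pos: [0.4884, -0.066, 0.1313]
tcp_rot: [-180.0, 0.0, 78.8]
wrist_force: [-1.1, -3.8, 0.1]
opening: 0.0499
grasp_force: 2.4
```

```bash
python3 - <<'E'
from h import *
c=bot.camera("side"); cv2.imwrite("pics/s2.png",cv2.resize(c["color"][100:250,270:470],None,fx=4,fy=4,interpolation=cv2.INTER_CUBIC))
E
python3 go.py .5011 0.000 .131 79
```

```text
[ 0.4886 -0.0651  0.1313] [-1.80e+02 -6.00e-02  7.88e+01] op 0.0499 t 5.0 F [-0.06 -1.13  0.17] shift [ 0.0663 -0.0004  0.0003] turn -0.0035
```

View pics/s2.png

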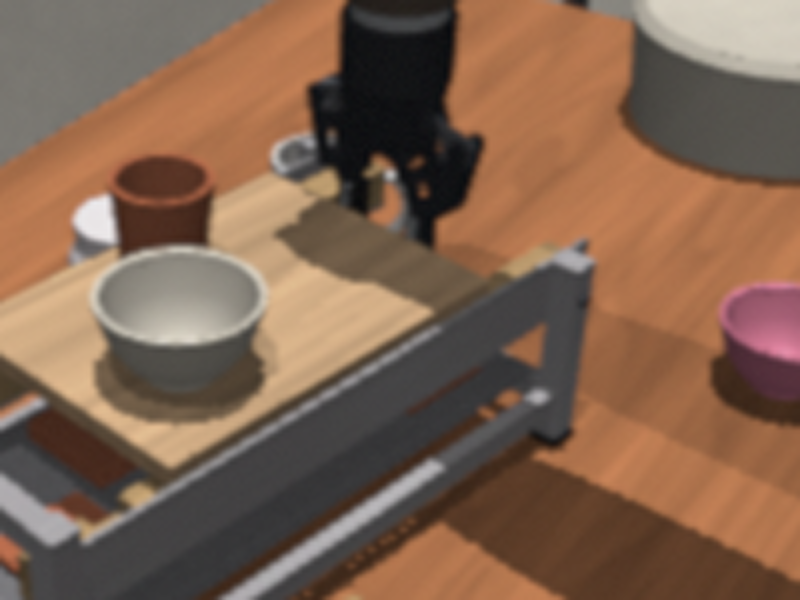

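The board slides straight with both pots standing (bowl at (180,310) and beaker at (160,205) in the crop). About 66 mm remain, so I continue and slow down near the end.

arm_command(series=[[0.007,0,0,0],[0.014,0,0,0],[0.021,0,0,0],[0.028,0,0,0],[0.035,0,0,0]])

```text
time: 5.5
ee_pos: [0.4952, -0.0318, 0.1313]
tcp_rot: [-180.0, 0.0, 78.8]
wrist_force: [-1.3, -3.8, 0.3]
opening: 0.0498
grasp_force: 2.4
```

arm_command(series=[[0.004,0,0,0],[0.008,0,0,0],[0.012,0,0,0],[0.015,0,0,0],[0.018,0,0,0]])

```text
time: 6.0
ee_pos: [0.4987, -0.0145, 0.1313]
tcp_rot: [-180.0, 0.0, 78.8]
wrist_force: [-0.9, -5.1, 1.1]
opening: 0.05
grasp_force: 2.4
```

```bash
python3 go.py .5011 0.000 .131 79
```

```text
[ 0.4987 -0.0145  0.1313] [-180.      0.     78.77] op 0.05 t 6.0 F [-0.88 -5.09  1.11] shift [ 0.0147 -0.0004  0.0003] turn -0.0041
```

arm_command(series=[[0.002,0,0,0],[0.004,0,0,0],[0.006,0,0,0],[0.007,0,0,0],[0.008,0,0,0]])

```text
time: 6.5
ee_pos: [0.5002, -0.0067, 0.1313]
tcp_rot: [-180.0, -0.0, 78.8]
wrist_force: [-0.7, -4.7, 0.5]
opening: 0.0498
grasp_force: 2.4
```

arm_command(series=[[0.001,0,0,0],[0.002,0,0,0],[0.003,0,0,0],[0.004,0,0,0],[0.005,0,0,0]])

```text
time: 7.0
ee_pos: [0.5012, -0.0018, 0.1313]
tcp_rot: [-180.0, -0.0, 78.8]
wrist_force: [-2.0, -4.3, 0.1]
opening: 0.0499
grasp_force: 2.3
```

arm_command(series=[[0.001,0,0,0],[0.002,0,0,0],[0.003,0,0,0],[0.004,0,0,0],[0.005,0,0,0]])

```text
time: 7.5
ee_pos: [0.5022, 0.003, 0.1313]
tcp_rot: [-180.0, 0.0, 78.8]
wrist_force: [-0.2, -3.8, -0.0]
opening: 0.05
grasp_force: 2.3
```

arm_command(series=[[0.001,0,0,0],[0.002,0,0,0],[0.003,0,0,0],[0.004,0,0,0],[0.004,0,0,0]])

```text
time: 8.0
ee_pos: [0.503, 0.0071, 0.1313]
tcp_rot: [-180.0, -0.0, 78.8]
wrist_force: [-0.5, -2.9, -0.7]
opening: 0.05
grasp_force: 1.7
```

```bash
python3 - <<'E'
from h import *
c=bot.camera("side"); cv2.imwrite("pics/s3.png",cv2.resize(c["color"][120:270,220:420],None,fx=4,fy=4,interpolation=cv2.INTER_CUBIC))
E
python3 go.py .5032 0.0113 .131 79
```

```text
[0.503  0.0071 0.1313] [ 1.7999e+02 -2.0000e-02  7.8780e+01] op 0.05 t 8.05 F [-1.56 -3.13  0.29] shift [ 0.0041 -0.0007  0.0003] turn -0.0039
```

View pics/s3.png

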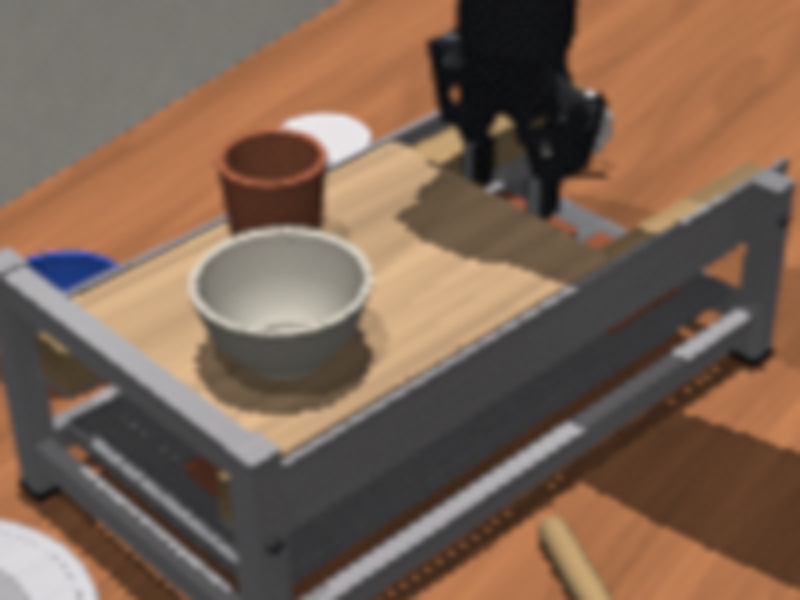

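The board's near edge now lies level with the guide top, so it may have dropped; both pots are upright. The force is falling, and I push on slowly for the stop.

arm_command(series=[[0.001,0,0,0],[0.001,0,0,0],[0.002,0,0,0],[0.002,0,0,0],[0.002,0,0,0]])

```text
time: 8.55
ee_pos: [0.5031, 0.0075, 0.1313]
tcp_rot: [180.0, 0.2, 78.7]
wrist_force: [-1.4, -12.8, 0.5]
opening: 0.0499
grasp_force: 6.3
```

The force rose sharply to 13 N, so the board is stopped. Now I draw back.

arm_command(series=[[-0.003,0,0,0],[-0.006,0,0,0],[-0.015,0,0,0],[-0.03,0,0,0],[-0.05,0,0,0]])

```text
time: 9.05
ee_pos: [0.4934, -0.0409, 0.1313]
tcp_rot: [180.0, -0.0, 78.8]
wrist_force: [-0.2, -0.2, 0.7]
opening: 0.05
grasp_force: 0.0
```

```bash
python3 - <<'E'
from h import *
c=bot.camera("side"); a=cv2.resize(c["color"][120:250,220:420],None,fx=4,fy=4,interpolation=cv2.INTER_CUBIC)
# overlay of panel top outline when home (z .146, green) and when still up (z .156, red)
p=np.array([.53,.1488]); t=np.radians(78.9); v=np.array([np.cos(t),np.sin(t)]); n=np.array([-v[1],v[0]])
for z,col in((.146,(0,255,0)),(.156,(0,0,255))):
    q=[((proj(c,np.r_[p+x*v+y*n,z])-[220,120])*4) for x,y in((-.14,-.1),(-.14,.1),(.14,.1),(.14,-.1))]
    cv2.polylines(a,[np.int32(q)],True,col,1)
cv2.imwrite("pics/s4.png",a)
for n_ in("side",):
  for k,z in(("ware_board",.12),("push_end",.138),("bowl",.146),("beaker",.146)):
    for d in bot.mark_of(n_,k)[:2]: print(k,d["confidence"],at_z(c,d["location"],z)[:2])
E
python3 go.py .4745 -.136 .231 79
```

```text
ware_board 0.59 [ 0.52986644 -0.00895021]
ware_board 0.56 [0.52852771 0.14958586]
push_end 0.7 [0.51416719 0.01386407]
bowl 0.73 [0.52287421 0.2343884 ]
bowl 0.57 [ 0.20773502 -0.04715011]
beaker 0.68 [0.58982577 0.14028587]
[ 0.4936 -0.0404  0.1313] [ 1.7999e+02 -2.0000e-02  7.8730e+01] op 0.0497 t 9.3 F [0.43 0.03 0.55] shift [-0.0975 -0.     -0.0997] turn -0.0048
```

View pics/s4.png

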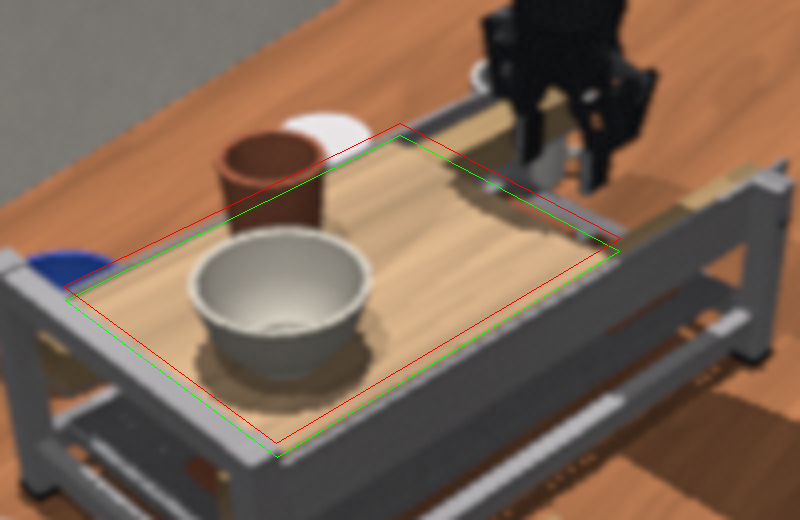

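With the fingers off, the panel matches the green "home" outline, flush with the guide tops, and both pots stand upright. I retreat back and up, then hand in.

arm_command(series=[[-0.03,0,0,0],[-0.07,0,-0.005,0],[-0.1,0,-0.03,0],[-0.12,0,-0.07,0],[-0.13,0,-0.1,0]])

```text
time: 9.8
ee_pos: [0.468, -0.1688, 0.2332]
tcp_rot: [179.9, 0.0, 78.7]
wrist_force: [0.4, -0.4, 0.0]
opening: 0.0497
grasp_force: 0.0
```

arm_command(series=[[0,0,-0.02,0],[0,0,-0.02,0],[0,0,-0.02,0],[0,0,-0.02,0],[0,0,-0.02,0]])

```text
time: 10.3
ee_pos: [0.468, -0.1672, 0.2502]
tcp_rot: [-179.9, -0.0, 78.8]
wrist_force: [-0.0, -0.5, 1.1]
opening: 0.0501
grasp_force: 0.0
```

```bash
python3 -c "
from h import *
print(bot.get_obs()['wrist_force']); print(bot.job_done())"
```

```text
[-0.02174501 -0.54355944  1.09635798]
the job is handed in; nothing more can be done
None
```

I pushed the ware board home until the push rose sharply to 13 N; after I let go it lay flush in the notches with both pots standing, and I handed the job in at about 10 s with the arm clear (the hand-in returned no verdict).

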